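# Nest the specimen-washing baskets and put them away in their bay

## Task

Put the two wire specimen-washing baskets away: fold the large basket's handle flat down to one side so that its mouth is clear, then set the small basket gently down inside it and fold the small handle flat to the opposite side. Then slide the nested pair all the way to the back of the riser's empty wide bay, leaving the wash bottle and the green slide box that stand near it where they are.

Things in the scene. Friction and masses are not known exactly. Their poses are not given: they have to be found in the camera images.
- large_basket: Steel wire basket, 0.42 kg; origin: centre of underside. Rim 140 (own x) x 110 mm (y), 60 high; 3 mm walls taper in 4 mm a side to the floor, 3 mm thick. Handle pivots: line along x, 67 mm up, on tabs 22 wide standing 14 above the rim mid -x and +x walls; side wires outside them, 153 overall. Starts before the wide bay, +x towards it, within 0.1 rad of square, 10 mm of the bay's middle line.
- large_bail (a joint): Folding handle of the large basket, rad: 0 straight up, +1.571 flat towards the basket's own +y side, -1.571 flat towards its -y side (the stops). Stiff, 0.03 N m of friction: it stays where it is left. Starts within 0.6 of upright.
- large_grip (a point): Middle of the large handle's cross bar, on its axis: black ribbed sleeve 11 mm thick, 84 long, along the basket's own x, 66 mm from the pivot line. Folded flat, the bar is 67 mm above the basket's underside and its axis 11 mm outside the rim.
- small_basket: Smaller basket, same make, 0.26 kg; origin: centre of underside. Rim 120 (own x) x 92 mm (y), 57 high; 112 x 84 at the floor. Handle pivots: line along x, 64 mm up, on like tabs, side wires inside them. It fits in the large one with x along its x, either way round, with 6 mm to spare all round; seated, its underside is 3 mm above the large one's and the rims are flush.
- small_bail (a joint): Folding handle of the small basket, rad: 0 straight up, +1.571 flat towards the small basket's own +y side, -1.571 flat towards its -y side. Stiff, 0.03 N m of friction: stays where it is left. Starts within 0.3 of upright. Lifted by the bar, the basket hangs level.
- small_grip (a point): Middle of the small handle's cross bar, on its axis: blue ribbed sleeve 11 mm thick, 84 long, along the small basket's own x, 66 mm from the pivot line. Folded to the same side as the large handle it would lie on top of that bar.
- riser: Fixed bench riser, white board on aluminium panels. Origin: on the worktop, mid mouth of its empty wide bay, under the board's front edge; own x points into the bay. Bay 176 mm wide, 95 high, back panel 104 behind the mouth; board top 107 high. Large basket home: origin 27 mm inside, near wall 43 mm in front of the board. Narrow bay at +y is full; case, tape, bottle (115 tall), swabs fixed on top.
- slide_box: Bystander: green box of slides standing loose on the worktop, 63 x 84 x 34 mm, origin at the centre of its underside. It and the small basket may have changed places.
- wash_bottle: Bystander: white squeeze wash bottle with blue cap and bent spout, loose; body 62 mm in diameter, 188 mm tall over all, origin on its underside, the body's axis 22 mm towards its own -y.

How it is judged:
On the way, in this order (a step that is already met when the one before it is completed fails the run):
1. the large basket's handle is folded flat to one side ((value of joint large_bail above 1.38 rad or value of joint large_bail below -1.38 rad)), for 0.2 s.
2. the small basket sits on the floor of the large one (x of small_basket in the frame of large_basket between -0.013 and 0.013 m and y of small_basket in the frame of large_basket between -0.013 and 0.013 m and z of small_basket in the frame of large_basket below 0.008 m and angle between the x axis of small_basket and the x axis of large_basket, either way round below 0.2 rad), for 0.2 s.
3. the small handle is folded flat to the side opposite the large one ((value of joint small_bail above 1.38 rad or value of joint small_bail below -1.38 rad) and (value of joint large_bail above 1.38 rad or value of joint large_bail below -1.38 rad) and ((y of large_grip in the frame of large_basket above 0.05 m and y of small_grip in the frame of large_basket below -0.05 m) or (y of large_grip in the frame of large_basket below -0.05 m and y of small_grip in the frame of large_basket above 0.05 m))), for 0.2 s.
At the end, for the whole second after the job is handed in: Small basket on the large one's floor, centred within 13 mm; both handles flat (past 1.38 rad) on opposite sides; large basket flat on the worktop in the wide bay, origin at least 13 mm past the mouth (27 mm is home), within 30 mm of its middle line and 0.2 rad of square; all at rest (all of step 2 and all of step 3 and x of large_basket in the frame of riser above 0.013 m and y of large_basket in the frame of riser between -0.03 and 0.03 m and angle between the x axis of large_basket and the x axis of riser, either way round below 0.2 rad and height (world z) of large_basket below 0.006 m and angle between large_basket's own z axis and vertical below 0.05 rad and angle between small_basket's own z axis and vertical below 0.06 rad and linear speed of each of large_basket, small_basket below 0.02 m/s); the robot touches nothing.
It fails at once if the wash bottle is shifted by 30 mm or tipped (distance of wash_bottle from where it was at the start of the episode above 0.03 m or angle between wash_bottle's own z axis and vertical above 0.3 rad).
It fails at once if the loose slide box is shifted by 30 mm (distance of slide_box from where it was at the start of the episode above 0.03 m).
It fails at once if a basket is tipped over (angle between large_basket's own z axis and vertical above 0.5 rad or angle between small_basket's own z axis and vertical above 0.7 rad).
It fails at once if the small basket is let fall into the large one (over 0.45 m/s, a free fall of about 10 mm) (linear speed of small_basket above 0.45 m/s and horizontal distance between small_basket and large_basket below 0.04 m and z of small_basket in the frame of large_basket between 0.006 and 0.06 m).
It fails at once if the small basket is forced into the large one with over 40 N (contact force between small_basket and large_basket above 40 N).
It also fails if it takes over 72 s, if anything falls off the work surface, if the arm or the gripper's body presses on something with over 40 N, if the wrist force passes 120 N, or if a joint passes its speed limit or range.

## Robot

A 6-joint arm with a two-finger parallel gripper is mounted at the origin on a cart in front of the work surface, level with it; the furniture and walls round the work are solid. World frame = base frame: x ahead of the robot, y to its left, z up, the work surface at z = 0. Lengths are in m, angles in rad, forces in N, time in s.
With the tool pointing down it reaches from about 0.35 to 0.975 m from the base axis. Payload 4.9 kg.
Tool frame: the origin (TCP) lies at the very end of the fingers, on their centre line; the grasp point (between the pads) lies 19 mm behind it (ctrl.grip_point_offset is the distance from the TCP to the grasp point, in m); z points along the fingers, y is the line along which they close (so a half turn about z gives the same grasp; the last joint's range is limited). The gripper opens to 85 mm and grips with 20 to 120 N. Pads are 22 mm wide; open, the fingers measure 114 mm over their backs; the gripper's body (76 mm by 85 mm) begins 54 mm behind the grasp point. The pads swing forward as they close: fully open they stand 13 mm farther back than shut.
Start: joints at [-1.414, 0.053, 1.613, -0, 1.476, -0.119], TCP at [0.17, -0.601, 0.231] pointing down, gripper open.
Joint ranges: [-3.01, 3.01], [-1.01, 2.22], [0.06, 2.58], [-1.02, 4.17], [0.09, 2.62], [-3.14, 3.14]. Speed limits (rad/s): [2.57, 2.57, 3.14, 3.14, 3.14, 3.14].

## Interface

Orientations are given as a rotation vector (axis times angle).
In Python, from station import ctrl gives the robot as it stands.
- The arm moves only by the tool send_rows, never from a script. Its argument "rows" is a list of rows, each a list of 3 entries, a list of its own where there are three numbers: the finger opening in cm, from 0 to 8.54, then the shift along the tool's x, y, z in cm, then the turn about the tool's z in degrees. A call has 1 to 10 rows; each row shifts and turns the commanded pose from where the row before left it, along the tool's axes as they then stand; what a row does not reach is not made up. A row lasts 1/8 s, in which the tool goes at most 62.5 mm and 10.7 degrees, less where a joint would pass 70% of its speed; a pose out of reach is approached as far as the arm can. A call with a gripper value outside its range is refused whole. The fingers move at their own pace and stop on an object; "newtons" is the grip in N (left out, the last holds). Time passes only in rows, so rows that do not move let the fingers close. It gives the time, the measured TCP pose, the force, the opening and the grip force at its end, in the units of the state.
- ctrl.get_obs(): the state, without advancing time (a new reading comes with each control period).
- ctrl.get_image(name): name is "scene" or "top"; returns a dict with "frame" (420x560x3 uint8, red, green, blue), "range_z" (420x560 float32, m along the optical axis (not along the pixel's ray), 0 where there is no reading), "fx", "fy", "cx", "cy" (pixels), "cam_to_world" (4x4, takes a point from camera to world coordinates). Camera axes: x right, y down, z forward; pixel columns grow to the right and rows downward; lengths in m; the calibration is good to about 2 mm. A picture is of the moment at which its call begins.
- ctrl.finish_job(): hands the job in; it is judged then, once.
The state is a dict: "t": time; "q": joint angles; "dq": joint speeds; "effort": joint torques, N m; "tool_pos": TCP position; "tool_rot": TCP orientation; "contact_force": force on the tool from outside, world axes, zero at the start; "wrist_torque": the same for the moment, N m; "opening": finger opening in m; "grip_force": force on a finger pad.
Only numpy, scipy, OpenCV 4.12 (cv2) and the standard library are available. Lean on these libraries where they do the work, as an engineer would, in place of code of your own. Each camera call takes 0.05 s, during which the arm holds its last target. There are 200 camera calls.

## Working session

There is one attempt and no reset: what is moved stays moved. The work goes in short steps, Python scripts to look and compute and a tool call to move; the robot and the scene stay as the last step left them, time stands still between calls to the robot, and variables do not carry over. Pictures are saved under pics/ and viewed, at most 11 in all, crops included, and the job is handed in when it is done.

Besides the shell and the picture viewer there is one more tool, called after "Emit:" as name(argument=value, ...) on one line, values as JSON. send_rows: Moves the arm, as the interface text tells. Its arguments: {"type":"object","properties":{"rows":{"type":"array","items":{"type":"array"}},"newtons":{"type":"number"}},"required":["rows"]}

```bash
mkdir -p pics; ls
python3 - <<'E'
from station import ctrl
import cv2,numpy as np
o=ctrl.get_obs(); print(o)
for n in("scene","top"):
    d=ctrl.get_image(n); cv2.imwrite(f"pics/{n}0.png",d["frame"][:,:,::-1]); np.savez(f"{n}0.npz",**d)
    print(d["fx"],d["cx"],d["cy"],np.round(d["cam_to_world"],3).tolist())
E
```

```text
pics
{'t': 0.0, 'q': array([-1.41397752e+00,  5.33696307e-02,  1.61432686e+00, -5.98132426e-05,
        1.47599710e+00, -1.18980202e-01]), 'dq': array([-1.44735071e-05,  9.45822402e-04, -2.44022666e-04, -9.24785975e-05,
        2.31641950e-03,  9.44710919e-04]), 'effort': array([-2.53536375e-03, -3.93679297e+01, -3.70180464e+01, -3.03299221e-04,
        7.01511206e-03, -1.10681256e-05]), 'tool_pos': array([ 0.17009315, -0.6007459 ,  0.23003548]), 'tool_rot': array([-3.10968852e+00, -4.31572628e-01,  1.55835093e-04]), 'contact_force': array([ 0.08781829, -0.19738926,  0.75586416]), 'wrist_torque': array([ 0.02275817, -0.04140233, -0.00632438]), 'grip_force': 0.0, 'opening': 0.08510054128960112}
410.29666783930577 282.7538531990677 207.6959512814602 [[0.757, -0.247, 0.605, 0.057], [-0.653, -0.321, 0.686, -0.768], [0.025, -0.914, -0.404, 0.465], [0.0, 0.0, 0.0, 1.0]]
396.3983668239338 282.47587202901724 210.9542620586839 [[0.006, -0.993, 0.121, 0.471], [-1.0, -0.006, -0.002, -0.155], [0.003, -0.121, -0.993, 1.073], [0.0, 0.0, 0.0, 1.0]]
```

View pics/scene0.png

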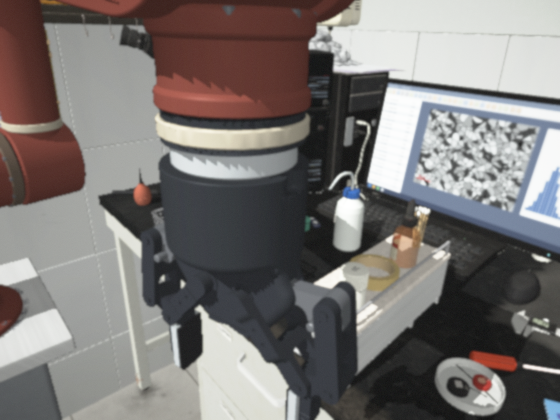

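View pics/top0.png

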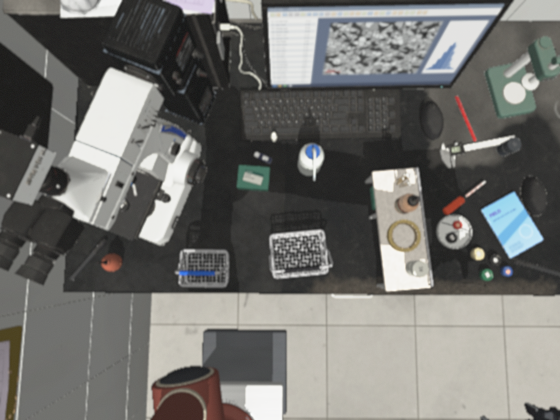

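The scene view is blocked by the arm. The top view shows the large basket near pixel (300,255) with its dark handle leaning up towards (298,218), the small basket with its blue bar at (203,270), the slide box at (253,177), the bottle at (312,158) and the riser at (402,230).

```bash
cat > h.py <<'E'
import numpy as np,cv2
def ray(d,u,v,z):
    "pixel -> world point on plane of height z"
    T=d["cam_to_world"]; r=T[:3,:3]@np.array([(u-d["cx"])/d["fx"],(v-d["cy"])/d["fy"],1]); o=T[:3,3]
    return o+r*(z-o[2])/r[2]
def cloud(d):
    v,u=np.mgrid[:420,:560]; Z=d["range_z"]; P=np.stack([(u-d["cx"])/d["fx"]*Z,(v-d["cy"])/d["fy"]*Z,Z],-1)
    T=d["cam_to_world"]; W=P@T[:3,:3].T+T[:3,3]; W[Z==0]=np.nan; return W
E
python3 - <<'E'
from h import *
d=np.load("top0.npz"); f=d["frame"][:,:,::-1]
c=cv2.resize(f[150:300,170:440],None,fx=2.96,fy=2.96,interpolation=cv2.INTER_CUBIC); 
W=cloud(d); z=W[150:300,170:440,2]
zc=cv2.applyColorMap(np.uint8(np.clip(np.nan_to_num(z)/0.16*255,0,255)),cv2.COLORMAP_JET); zc=cv2.resize(zc,None,fx=1.48,fy=1.48,interpolation=0)
out=np.zeros((c.shape[0]+zc.shape[0],800,3),np.uint8)[:600]; out[:c.shape[0],:c.shape[1]]=c; h=600-c.shape[0];out[c.shape[0]:,:zc.shape[1]]=zc[:h]
cv2.imwrite("pics/c0.png",out)
hsv=cv2.cvtColor(f,cv2.COLOR_BGR2HSV)
m=cv2.inRange(hsv,(100,120,60),(130,255,255)); m[:,:165]=0;m[:255]=0;m[:,240:]=0
v,u=np.nonzero(m); print(u.min(),u.max(),v.min(),v.max()); print(np.nanmedian(W[m>0],0)); print(cv2.minAreaRect(np.c_[u,v].astype(np.float32)))
# riser board
b=(np.abs(W[...,2]-0.107)<0.006); b[:,:365]=0;b[:,440:]=0;b[:160]=0
v,u=np.nonzero(b); P=W[b][:,:2]; print(cv2.minAreaRect(P.astype(np.float32)), cv2.boxPoints(cv2.minAreaRect(P.astype(np.float32))))
E
```

```text
179 213 270 275
[0.4388643  0.04691621 0.1340047 ]
((196.0, 272.5), (5.0, 34.0), 90.0)
((0.5504570603370667, -0.44654518365859985), (0.29366257786750793, 0.11126544326543808), 5.125111103057861) [[ 0.3992431  -0.40425146]
 [ 0.40918252 -0.51507205]
 [ 0.701671   -0.4888389 ]
 [ 0.6917316  -0.37801832]]
```

View pics/c0.png

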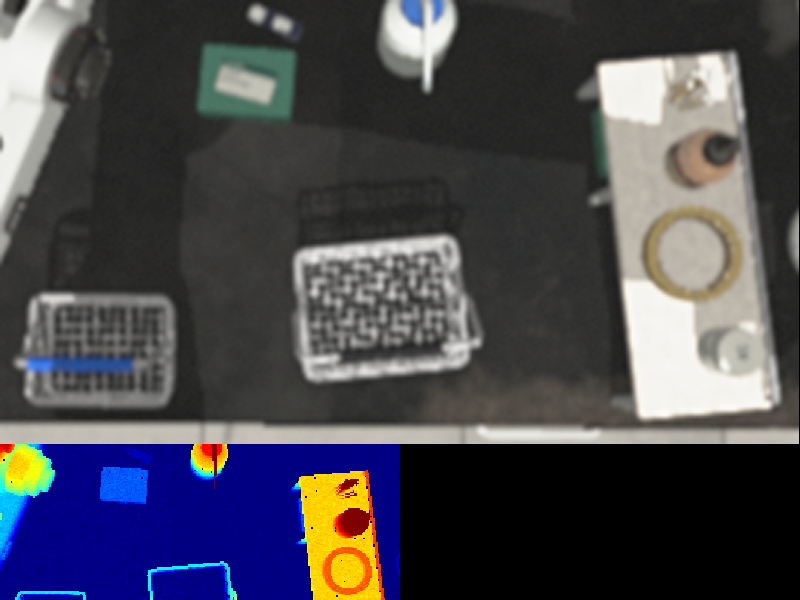

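The crop shows that the large handle's dark bar leans towards the robot, near full-image pixel (300,270). The small blue bar lies close to the near side of its basket. The wide bay lies between the panels at crop rows 195 and 403.

```bash
cat >> h.py <<'E'
def rect(P):
    r=cv2.minAreaRect(P[:,:2].astype(np.float32)); b=cv2.boxPoints(r)
    e=[b[1]-b[0],b[2]-b[1]]; e=max(e,key=np.linalg.norm); e=e/np.linalg.norm(e)
    if e[1]>0:e=-e
    return np.round(r[0],4),np.round(r[1],4),"long axis ang from -y (rad, +ccw)",round(float(np.arctan2(e[0],-e[1])),4)
def sel(W,x0,x1,y0,y1,z0,z1):
    return W[(W[...,0]>x0)&(W[...,0]<x1)&(W[...,1]>y0)&(W[...,1]<y1)&(W[...,2]>z0)&(W[...,2]<z1)]
E
python3 - <<'E'
from h import *
d=np.load("top0.npz"); W=cloud(d)
for n,y0,y1,h in(("L",-.33,-.08,.06),("S",-.05,.16,.057)):
    P=sel(W,.36,.62,y0,y1,h-.006,h+.006); print(n,len(P),rect(P), np.median(P[:,2]))
    Q=sel(W,.36,.62,y0,y1,h+.02,.2); print(len(Q)); print(np.round(Q[np.argsort(-Q[:,2])][::max(1,len(Q)//25)],3).tolist())
P=sel(W,.6,.75,-.05,.1,.02,.05);print("box",rect(P))
P=sel(W,.6,.85,-.3,-.1,.05,.25);print("bottle",rect(P),P.min(0),P.max(0))
P=sel(W,.36,.72,-.40,-.34,.02,.1); print(np.round(P[::max(1,len(P)//20)],3).tolist())
for z in(0,.06):print([np.round(ray(d,170+u/2.96,150+v/2.96,z),3) for u,v in((597,200),(622,403))])
E
```

```text
L 347 (array([ 0.4884, -0.2003]), array([0.1119, 0.1463]), 'long axis ang from -y (rad, +ccw)', 0.104) 0.05945196324690105
285
[[0.449, -0.203, 0.13], [0.449, -0.168, 0.128], [0.449, -0.182, 0.127], [0.451, -0.185, 0.127], [0.449, -0.175, 0.126], [0.449, -0.185, 0.126], [0.447, -0.187, 0.126], [0.454, -0.213, 0.126], [0.452, -0.22, 0.126], [0.444, -0.147, 0.125], [0.444, -0.178, 0.125], [0.451, -0.166, 0.125], [0.447, -0.192, 0.124], [0.454, -0.254, 0.124], [0.444, -0.161, 0.124], [0.444, -0.19, 0.123], [0.446, -0.137, 0.123], [0.459, -0.228, 0.122], [0.459, -0.247, 0.121], [0.446, -0.14, 0.121], [0.459, -0.256, 0.12], [0.464, -0.273, 0.118], [0.458, -0.128, 0.11], [0.46, -0.13, 0.101], [0.475, -0.272, 0.093], [0.472, -0.124, 0.087]]
S 403 (array([0.5126, 0.0712]), array([0.2635, 0.1402]), 'long axis ang from -y (rad, +ccw)', -1.1447) 0.056266557911098136
429
[[0.617, 0.156, 0.169], [0.611, 0.157, 0.165], [0.599, 0.157, 0.164], [0.597, 0.155, 0.162], [0.607, 0.152, 0.16], [0.588, 0.158, 0.159], [0.605, 0.145, 0.157], [0.579, 0.156, 0.156], [0.61, 0.142, 0.153], [0.614, 0.143, 0.145],
[... 677 characters left out ...]
.684, -0.383, 0.066], [0.683, -0.384, 0.062], [0.684, -0.383, 0.041], [0.682, -0.392, 0.05], [0.684, -0.388, 0.029], [0.682, -0.384, 0.023], [0.666, -0.394, 0.026], [0.662, -0.395, 0.033], [0.656, -0.395, 0.031], [0.652, -0.396, 0.028], [0.646, -0.396, 0.028], [0.632, -0.384, 0.099], [0.637, -0.4, 0.033], [0.629, -0.397, 0.033], [0.624, -0.398, 0.029], [0.619, -0.4, 0.032], [0.615, -0.399, 0.022], [0.59, -0.392, 0.075], [0.587, -0.391, 0.075], [0.587, -0.391, 0.054], [0.587, -0.39, 0.024], [0.585, -0.396, 0.046], [0.565, -0.391, 0.096], [0.481, -0.398, 0.098]]
[array([ 0.586, -0.4  ,  0.   ]), array([ 0.402, -0.419,  0.   ])]
[array([ 0.579, -0.386,  0.06 ]), array([ 0.406, -0.404,  0.06 ])]
```

Run:
```python
from h import *
d=np.load("top0.npz"); W=cloud(d)
P=sel(W,.36,.53,-.05,.14,.050,.063); print(rect(P))
for y0,y1,z0 in((-.05,.14,.115),(-.27,-.12,.115)):
    Q=sel(W,.36,.53,y0,y1,z0,.2); print(rect(Q),np.median(Q,0),Q.min(0),Q.max(0)); print(np.polyfit(Q[:,1],Q[:,0],1))
# blue bar via ray at z=.13
print(ray(d,179,273,.13),ray(d,213,273,.13))
# wide side panel ends
```

```text
(array([0.45  , 0.0433]), array([0.0933, 0.1217]), 'long axis ang from -y (rad, +ccw)', 0.0061)
(array([0.4409, 0.0425]), array([0.0095, 0.1088]), 'long axis ang from -y (rad, +ccw)', 0.0053) [0.44102466 0.04182059 0.13351385] [ 0.43600362 -0.01185995  0.11574293] [0.44583946 0.09693856 0.1391938 ]
[-0.00110248  0.44110833]
(array([ 0.4509, -0.1984]), array([0.0118, 0.1411]), 'long axis ang from -y (rad, +ccw)', 0.0841) [ 0.4513767  -0.19902636  0.1248001 ] [ 0.44382317 -0.26836589  0.11569691] [ 0.46113471 -0.12784021  0.13049857]
[-0.09208756  0.43295997]
[0.4382935  0.08547738 0.13      ] [0.43873804 0.00564733 0.13      ]
```

Emit:
send_rows(rows=[[0, [0, 0, 0], -10], [0, [0, 0, 0], -10], [0, [0, 0, 0], -10], [0, [0, 0, 0], -10], [0, [0, 0, 0], -10], [0, [0, 0, 0], -10], [0, [0, 0, 0], -10], [0, [0, 0, 0], -10]])

```text
t: 1.1
tool_pos: [0.1701, -0.601, 0.2305]
tool_rot: [-2.099, -2.336, -0.001]
contact_force: [0.6, 0.1, -0.4]
opening: -0.0001
grip_force: 0.0
```

Emit:
send_rows(rows=[[0, [3.7, 3.17, 0], 0], [0, [3.7, 3.17, 0], 0], [0, [3.7, 3.17, 0], 0], [0, [3.7, 3.17, 0], 0], [0, [3.7, 3.17, 0], 0], [0, [3.7, 3.17, 0], 0], [0, [3.7, 3.17, 0], 0], [0, [3.7, 3.17, 0], 0], [0, [3.7, 3.17, 0], 0], [0, [3.7, 3.17, 0], 0]])

```text
t: 2.35
tool_pos: [0.4486, -0.1996, 0.2309]
tool_rot: [-2.106, -2.331, 0.0]
contact_force: [0.7, -0.5, 0.4]
opening: -0.0001
grip_force: 0.0
```

Emit:
send_rows(rows=[[0, [0, 0, 3.5], 0], [0, [0, 0, 3.5], 0], [0, [0, 0, 0], 0]])

```text
t: 2.72
tool_pos: [0.446, -0.1996, 0.1576]
tool_rot: [-2.101, -2.326, 0.002]
contact_force: [-0.5, 0.8, -0.2]
opening: -0.0004
grip_force: 0.0
```

Emit:
send_rows(rows=[[0, [0, 0, 1.5], 0], [0, [0, 0, 1.5], 0], [0, [0, -0.4, 1], 0], [0, [0, -0.5, 1], 0], [0, [0, -0.5, 1], 0], [0, [0, -0.4, 1], 0], [0, [0, -0.2, 0.8], 0], [0, [0, 0, 0.4], 0], [0, [0, 0, 0.2], 0], [0, [0, 0, 0], 0]])

```text
t: 3.98
tool_pos: [0.4285, -0.2032, 0.0773]
tool_rot: [2.106, 2.331, 0.0]
contact_force: [-1.1, -0.2, -0.7]
opening: 0.0
grip_force: 0.0
```

Emit:
send_rows(rows=[[0, [0, 0, 0.3], 0], [0, [0, 0, 0.2], 0], [0, [0, 0, 0], 0], [0, [0, 0, 0], 0]])

```text
t: 4.47
tool_pos: [0.4283, -0.2032, 0.0723]
tool_rot: [-2.106, -2.331, -0.0]
contact_force: [-0.4, 0.0, -0.1]
opening: -0.0001
grip_force: 0.0
```

Emit:
send_rows(rows=[[0, [0, 0, -5], 0], [0, [0, 0, -5], 0], [0, [0, 0, -3], 0], [8.5, [5, 0.8, 0], 0], [8.5, [5, 0.8, 0], 0], [8.5, [5, 0.8, 0], 0], [8.5, [5, 0.7, 0], 0], [8.5, [4.2, 0.7, 0], 0], [8.5, [0, 0, 0], 5.5], [8.5, [0, 0, 0], 0]])

```text
t: 5.72
tool_pos: [0.4415, 0.0419, 0.2024]
tool_rot: [2.213, 2.23, 0.0]
contact_force: [0.0, -0.5, -0.2]
opening: 0.0848
grip_force: 0.0
```

Run:
```python
from h import *
from station import ctrl
d=ctrl.get_image("top"); np.savez("top1.npz",**d); W=cloud(d)
P=sel(W,.36,.62,-.33,-.08,.054,.066); print(rect(P))
Q=sel(W,.36,.62,-.33,-.08,.067,.2); print(len(Q),np.median(Q,0),Q.max(0))
Q=sel(W,.40,.435,-.33,-.08,.05,.2); print(len(Q),np.median(Q,0),rect(Q))
c=cv2.resize(d["frame"][180:300,170:350,::-1],None,fx=4,fy=4,interpolation=2)
s=ctrl.get_image("scene"); np.savez("scene1.npz",**s)
cv2.imwrite("pics/c1.png",np.hstack([cv2.resize(c,(400,267)),cv2.resize(s["frame"][:,:,::-1],(400,300))[:267]]))
print(ctrl.get_obs()["tool_pos"])
```

```text
(array([ 0.4827, -0.1997]), array([0.1278, 0.1519]), 'long axis ang from -y (rad, +ccw)', 0.1228)
306 [ 0.43041651 -0.19652484  0.07036651] [ 0.50805299 -0.12364947  0.07698961]
260 [ 0.42766883 -0.18919821  0.06949026] (array([ 0.4251, -0.2017]), array([0.0198, 0.1452]), 'long axis ang from -y (rad, +ccw)', 0.0001)
[0.44160402 0.04114039 0.20231771]
```

View pics/c1.png

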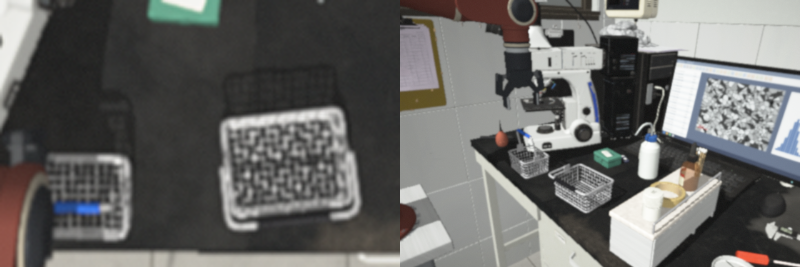

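The left crop shows the large handle folded flat along the near rim, at about crop (290,215). The small blue bar is under the gripper at (75,208), and the scene view agrees.

Emit:
send_rows(rows=[[8.5, [0, 0, 4], 0], [8.5, [0, 0, 3], 0], [8.5, [0, 0, 2.2], 0], [8.5, [0, 0, 0], 0], [0.5, [0, 0, 0], 0], [0.5, [0, 0, 0], 0], [0.5, [0, 0, 0], 0], [0.5, [0, 0, 0], 0], [0.5, [0, 0, 0], 0], [0.5, [0, 0, 0], 0]], newtons=40)

```text
t: 7.08
tool_pos: [0.4419, 0.0414, 0.1109]
tool_rot: [2.215, 2.227, 0.001]
contact_force: [-0.7, -0.2, 4.6]
opening: 0.0099
grip_force: 39.1
```

Run:
```python
from h import *
from scipy.optimize import minimize
d=np.load("top1.npz"); W=cloud(d)
P=sel(W,.40,.60,-.33,-.08,.056,.0635)[:,:2]
def res(p):
    c,s=np.cos(p[2]),np.sin(p[2]); D=P-p[:2]; a=D@[s,-c]; b=D@[c,s]  # own x,y
    e=np.minimum(np.maximum(abs(a)-70+0, -1) if 0 else np.hypot(0,0)+np.abs(np.maximum(abs(a)/1-.0685,abs(b)-.0535)),.006)
    return e.sum()
r=min((minimize(res,[x,-.2,y],method="Nelder-Mead") for x in(.48,.488,.495) for y in(.08,.11)),key=lambda r:r.fun)
print(len(P),r.x,r.fun/len(P))
```

```text
324 [ 0.49068237 -0.19839509  0.12062915] 0.001375369299227272
```

Emit:
send_rows(rows=[[0.5, [0, 0, -1], 0], [0.5, [0, 0, -2], 0], [0.5, [0, 0, -3], 0], [0.5, [0, 0, -3], 0], [0.5, [0, 0, -2], 0], [0.5, [-2, 0, 0], -2], [0.5, [-3, 0, 0], -2], [0.5, [-3, 0, 0], -1.7], [0.5, [-2, 0, 0], 0], [0.5, [0, 0, 0], 0]])

```text
t: 8.32
tool_pos: [0.4468, -0.0592, 0.2196]
tool_rot: [-2.104, -2.331, 0.001]
contact_force: [-0.1, 0.6, -3.5]
opening: 0.0096
grip_force: 39.0
```

```bash
cat >> h.py <<'E'
def fit(P,x0,hx,hy):
    from scipy.optimize import minimize
    P=P[:,:2]
    def res(p):
        c,s=np.cos(p[2]),np.sin(p[2]); D=P-p[:2]; a=abs(D@[s,-c]); b=abs(D@[c,s])
        return np.minimum(abs(np.maximum(a-hx,b-hy)),.006).sum()
    r=min((minimize(res,[x0[0]+i,x0[1]+k,x0[2]+j],method="Nelder-Mead") for i in(-.008,0,.008) for k in(-.008,0,.008) for j in(-.03,.03)),key=lambda r:r.fun)
    return np.round(r.x,4),round(r.fun/len(P),5),len(P)
E
python3 - <<'E'
from h import *
from station import ctrl
o=ctrl.get_obs();print(o["tool_pos"],o["tool_rot"],o["contact_force"],o["opening"])
d=ctrl.get_image("top"); np.savez("top2.npz",**d); W=cloud(d)
t=o["tool_pos"]; zr=t[2]+.019-.066-.007
P=sel(W,.38,.54,-.16,.08,zr-.006,zr+.006); P=P[P[:,1]>-.125];print("zr",zr,fit(P,[t[0],t[1],.1],.0585,.0445))
print("large",fit(sel(W,.40,.60,-.33,-.12,.056,.0635),[.488,-.2,.1],.0685,.0535))
s=ctrl.get_image("scene"); np.savez("scene2.npz",**s)
cv2.imwrite("pics/c2.png",np.hstack([cv2.resize(d["frame"][160:300,160:350,::-1],(380,280)),cv2.resize(s["frame"][150:340,60:320,::-1],(416,280))]))
W=cloud(s)
P=sel(W,.38,.54,-.13,.08,zr-.006,zr+.006);print("scene small",fit(P,[t[0],t[1],.1],.0585,.0445),P.min(0),P.max(0))
print("scene large",fit(sel(W,.40,.60,-.33,-.1,.056,.0635),[.488,-.2,.1],.0685,.0535))
E
```

```text
[ 0.44683755 -0.05922127  0.2196209 ] [-2.10376842e+00 -2.33126558e+00  1.28960194e-03] [-0.10877585  0.6235744  -3.46131384] 0.009636261227960375
zr 0.1656209046283348 (array([ 0.4544, -0.0557,  0.0896]), np.float64(0.00137), 143)
large (array([ 0.4907, -0.1983,  0.1206]), np.float64(0.00141), 334)
scene small (array([ 0.4527, -0.0577,  0.1025]), np.float64(0.00114), 410) [ 0.40269213 -0.1224538   0.15964161] [0.50394817 0.00650474 0.17148364]
scene large (array([ 0.4888, -0.2016,  0.1256]), np.float64(0.00131), 307)
```

View pics/c2.png

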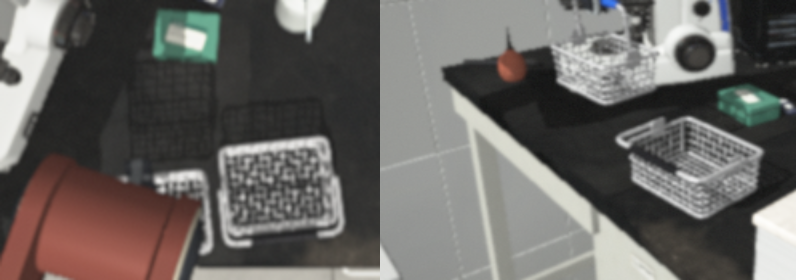

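The scene crop shows the small basket held by its blue bar, looking level, with the large basket's handle flat. Both cameras give the same offset to the large basket.

Emit:
send_rows(rows=[[0.5, [-1.6, 0.22, 0], -0.7], [0.5, [-3.0, 0.45, 0], -0.6], [0.5, [-4.0, 0.6, 0], 0], [0.5, [-3.0, 0.45, 0], 0], [0.5, [-2.0, 0.25, 0], 0], [0.5, [-1, 0.15, 0], 0], [0.5, [0, 0, 1], 0], [0.5, [0, 0, 0.5], 0], [0.5, [0, 0, 0], 0]])

```text
t: 9.55
tool_pos: [0.4856, -0.1997, 0.2042]
tool_rot: [-2.073, -2.358, 0.0]
contact_force: [0.6, 0.2, -3.7]
opening: 0.0093
grip_force: 39.0
```

Run:
```python
from h import *
from station import ctrl
o=ctrl.get_obs();print(o["tool_pos"],o["tool_rot"],o["contact_force"],o["opening"])
t=o["tool_pos"]; zr=t[2]+.019-.066-.007
s=ctrl.get_image("scene"); np.savez("scene3.npz",**s); W=cloud(s)
def both(W,n):
    P=sel(W,.40,.58,-.30,-.10,zr-.006,zr+.006);print(n,"small",fit(P,[t[0],t[1],.12],.0585,.0445),P.min(0),P.max(0))
    A=np.c_[P[:,:2]-P[:,:2].mean(0),np.ones(len(P))]; print("tilt",np.linalg.lstsq(A,P[:,2],rcond=None)[0])
    P=sel(W,.40,.60,-.30,-.1,.056,.0635);print(n,"large",fit(P,[.489,-.2,.12],.0685,.0535))
both(W,"scene")
d=ctrl.get_image("top"); both(cloud(d),"top")
cv2.imwrite("pics/c3.png",np.hstack([cv2.resize(d["frame"][160:300,200:390,::-1],(380,280)),cv2.resize(s["frame"][150:340,60:320,::-1],(416,280))]))
```

```text
[ 0.4855825  -0.1996794   0.20415456] [-2.07306290e+00 -2.35773972e+00  2.89666076e-04] [ 0.58112907  0.24266013 -3.71023974] 0.0092925542212139
scene small (array([ 0.4914, -0.1995,  0.1224]), np.float64(0.00099), 478) [ 0.43923419 -0.26357646  0.14415479] [ 0.54406278 -0.13593807  0.15554023]
tilt [-0.00920156 -0.00042673  0.14921867]
scene large (array([ 0.4885, -0.2014,  0.1334]), np.float64(0.00158), 215)
top small (array([ 0.4898, -0.2007,  0.0105]), np.float64(0.00122), 71) [ 0.44255639 -0.1863169   0.14751922] [ 0.53485347 -0.14009256  0.15516387]
tilt [-0.00864217 -0.02345675  0.15107019]
top large (array([ 0.4907, -0.1993,  0.1073]), np.float64(0.00127), 77)
```

View pics/c3.png

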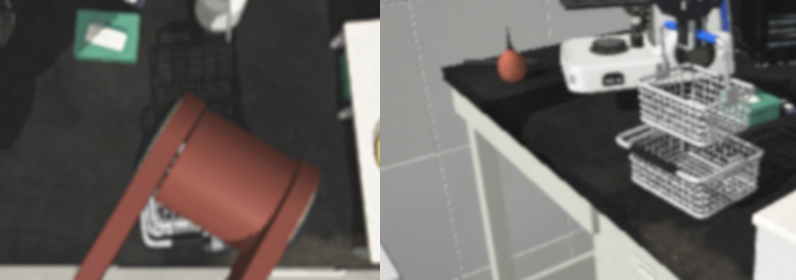

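The scene crop shows the small basket level above the large one and lined up to within a few mm. I'll trim by 2 mm and lower it.

Emit:
send_rows(rows=[[0.5, [-0.2, -0.2, 0.5], 0], [0.5, [0, 0, 1], 0], [0.5, [0, 0, 1], 0], [0.5, [0, 0, 0.8], 0], [0.5, [0, 0, 0.8], 0], [0.5, [0, 0, 0.8], 0], [0.5, [0, 0, 0.8], 0], [0.5, [0, 0, 0.8], 0], [0.5, [0, 0, 0], 0]])

```text
t: 10.78
tool_pos: [0.4839, -0.2026, 0.1393]
tool_rot: [-2.074, -2.357, 0.0]
contact_force: [-0.0, 0.8, -2.9]
opening: 0.0092
grip_force: 39.0
```

Emit:
send_rows(rows=[[0.5, [0, 0, 0.6], 0], [0.5, [0, 0, 0.6], 0], [0.5, [0, 0, 0.5], 0], [0.5, [0, 0, 0.4], 0], [0.5, [0, 0, 0.2], 0], [0.5, [0, 0, 0], 0]])

```text
t: 11.52
tool_pos: [0.4844, -0.2029, 0.1172]
tool_rot: [-2.075, -2.358, 0.0]
contact_force: [-0.2, -0.3, -3.1]
opening: 0.0097
grip_force: 39.0
```

Emit:
send_rows(rows=[[0.5, [0, 0, 0.2], 0], [0.5, [0, 0, 0.15], 0], [0.5, [0, 0, 0], 0], [0.5, [0, 0, 0], 0]])

```text
t: 12.02
tool_pos: [0.4846, -0.2033, 0.1143]
tool_rot: [2.075, 2.358, -0.0]
contact_force: [-1.8, -2.5, 0.1]
opening: 0.0101
grip_force: 39.3
```

Emit:
send_rows(rows=[[2, [0, 0, 0], 0], [3, [0, 0, 0], 0], [4, [0, 0, 0], 0], [5, [0, 0, 0], 0], [5, [0, 0, -2], 0], [5, [0, 0, -4], 0], [0, [0, -3, -3], 0], [0, [0, -4, 0], 0], [0, [0, 0, 0], 0]])

```text
t: 13.15
tool_pos: [0.4142, -0.2124, 0.2058]
tool_rot: [2.076, 2.354, 0.0]
contact_force: [1.3, 0.1, 0.8]
opening: 0.0001
grip_force: 0.0
```

Run:
```python
from h import *
from station import ctrl
o=ctrl.get_obs();print(o["tool_pos"],o["contact_force"],o["opening"])
s=ctrl.get_image("scene"); W=cloud(s)
P=sel(W,.38,.62,-.33,-.08,.053,.066);A=np.c_[P[:,:2]-P[:,:2].mean(0),np.ones(len(P))]; print("tilt",np.linalg.lstsq(A,P[:,2],rcond=None)[0],len(P))
P=sel(W,.40,.60,-.33,-.08,.056,.0635);print("large",fit(P,[.489,-.2,.12],.0685,.0535))
Q=sel(W,.40,.60,-.26,-.14,.11,.145);print("bar",np.median(Q,0),Q.max(0),len(Q))
d=ctrl.get_image("top")
cv2.imwrite("pics/c4.png",np.hstack([cv2.resize(d["frame"][160:300,200:390,::-1],(380,280)),cv2.resize(s["frame"][200:320,120:290,::-1],(397,280),interpolation=2)]))
```

```text
[ 0.41423183 -0.21236009  0.20582385] [1.32385194 0.1301531  0.77773969] 0.00010481555014702806
tilt [-0.02199397  0.00311511  0.05929567] 776
large (array([ 0.4888, -0.2016,  0.1264]), np.float64(0.00392), 603)
bar [ 0.48206187 -0.21114425  0.13343255] [ 0.49351618 -0.15155541  0.13904399] 265
```

View pics/c4.png

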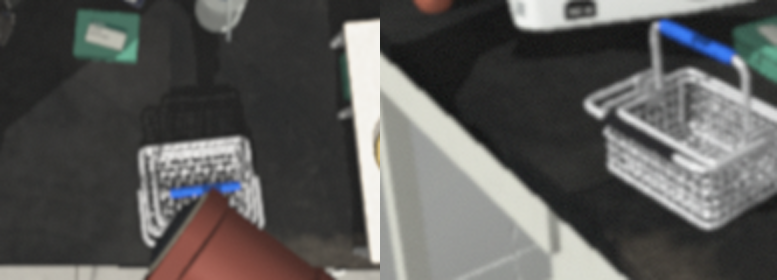

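The views show the small basket seated with flush rims and the blue bar upright at crop (205,190). Next I'll push the bar over to +x with closed fingers.

Emit:
send_rows(rows=[[0, [0, 0, 4], 0], [0, [0, 0, 3.5], 0], [0, [0, 0, 1.3], 0], [0, [0, 2.5, 0], 0], [0, [0, 1.2, 0], 0], [0, [0, 1.2, 0], 0], [0, [0, 1.2, 0], 0], [0, [0, 1.2, 0.3], 0], [0, [0, 1.2, 0.4], 0], [0, [0, 1.2, 0.4], 0]])

```text
t: 14.5
tool_pos: [0.5117, -0.1993, 0.1041]
tool_rot: [-2.075, -2.358, 0.001]
contact_force: [-1.6, 0.1, -0.5]
opening: -0.0
grip_force: 0.4
```

Emit:
send_rows(rows=[[0, [0, 0.5, 0], 0], [0, [0, 0, 0], 0], [0, [0, -1, -2.5], 0], [0, [0, 0, -3], 0], [0, [0, 3.8, 0], 0], [0, [0, 0, 0], 0]])

```text
t: 15.25
tool_pos: [0.5454, -0.1954, 0.1609]
tool_rot: [2.073, 2.358, 0.001]
contact_force: [-0.2, 0.5, -0.7]
opening: 0.0
grip_force: 0.0
```

Run:
```python
from h import *
from station import ctrl
o=ctrl.get_obs();print(o["tool_pos"],o["contact_force"])
s=ctrl.get_image("scene"); W=cloud(s)
P=sel(W,.40,.60,-.33,-.08,.056,.0635);print("large",fit(P,[.489,-.2,.12],.0685,.0535))
Q=sel(W,.40,.60,-.26,-.14,.085,.14);print("bar",np.median(Q,0),Q.min(0),Q.max(0),len(Q))
```

```text
[ 0.54544397 -0.1954283   0.16090768] [-0.22625168  0.49429332 -0.72973757]
large (array([ 0.4989, -0.2002,  0.1233]), np.float64(0.00394), 601)
bar [ 0.53099848 -0.20350276  0.11384333] [ 0.49670262 -0.2569108   0.08500322] [ 0.54238182 -0.1441778   0.12187732] 325
```

Emit:
send_rows(rows=[[0, [0, 0, 2.5], 0], [0, [0, 0, 1], 0], [0, [0, 0.4, 1], 0], [0, [0, 0.4, 1], 0], [0, [0, 0.3, 1], 0], [0, [0, 0, 1], 0], [0, [0, 0, 0.7], 0], [0, [0, 0, 0.4], 0], [0, [0, 0, 0.2], 0], [0, [0, 0, 0], 0]])

```text
t: 16.55
tool_pos: [0.5565, -0.1942, 0.0724]
tool_rot: [2.073, 2.356, 0.003]
contact_force: [6.2, 1.6, 3.3]
opening: 0.0
grip_force: 3.0
```

Emit:
send_rows(rows=[[0, [0, 0, -3], 0], [0, [0, 0, -5], 0], [0, [4, -2, -3], 0], [5, [5, -3, 0], 0], [5, [5, 0, 0], 0], [5, [2.5, 0, 0], 0], [5, [0, 0, 0], 0]])

```text
t: 17.42
tool_pos: [0.4829, -0.0356, 0.1806]
tool_rot: [-2.071, -2.36, 0.004]
contact_force: [-0.1, -1.0, 0.4]
opening: 0.0499
grip_force: 0.0
```

Run:
```python
from h import *
from station import ctrl
o=ctrl.get_obs();print(o["tool_pos"],o["tool_rot"],o["contact_force"],o["opening"])
s=ctrl.get_image("scene"); W=cloud(s); np.savez("scene5.npz",**s)
d=ctrl.get_image("top"); np.savez("top5.npz",**d)
for W in(cloud(s),cloud(d)):
    P=sel(W,.38,.62,-.33,-.08,.02,.2);print(np.median(P,0),P.min(0),P.max(0),rect(P))
    for a,b in((.52,.60),(.38,.46)):
        Q=sel(W,a,b,-.25,-.15,.063,.2);print("z hi",np.percentile(Q[:,2],[5,50,95,100]),np.median(Q,0))
cv2.imwrite("pics/c5.png",np.hstack([cv2.resize(d["frame"][160:300,200:390,::-1],(380,280)),cv2.resize(s["frame"][200:320,120:290,::-1],(397,280),interpolation=2)]))
```

```text
[ 0.48294738 -0.03561092  0.18055959] [-2.07102008 -2.35970885  0.00388548] [-0.08466236 -1.00084838  0.40557306] 0.04993510586924826
[ 0.48342367 -0.20531123  0.05822245] [ 0.41147385 -0.28284887  0.02000308] [ 0.55668776 -0.12392794  0.07525511] (array([ 0.4831, -0.2019]), array([0.1382, 0.153 ]), 'long axis ang from -y (rad, +ccw)', 0.11)
z hi [0.06443435 0.06926033 0.07225332 0.07345415] [ 0.54594361 -0.20026945  0.06926033]
z hi [0.06444747 0.06979631 0.0725021  0.07369614] [ 0.41843233 -0.20778047  0.06979631]
[ 0.48224001 -0.20196078  0.06243761] [ 0.4128284  -0.28009474  0.0200969 ] [ 0.55877632 -0.12360819  0.07698556] (array([ 0.4854, -0.1994]), array([0.1387, 0.1529]), 'long axis ang from -y (rad, +ccw)', 0.1151)
z hi [0.06435761 0.07033876 0.07352588 0.07465376] [ 0.54814129 -0.19902814  0.07033876]
z hi [0.06561262 0.07021136 0.07376847 0.07618944] [ 0.42183199 -0.20156896  0.07021136]
```

View pics/c5.png

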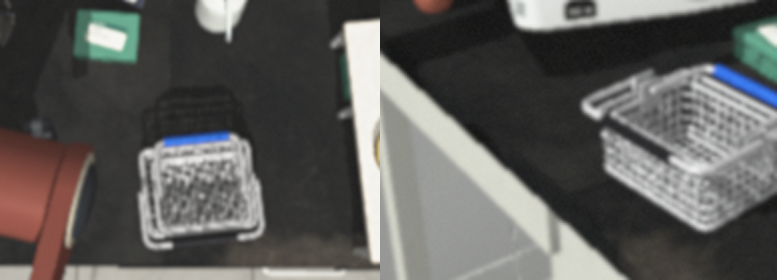

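Both bars now lie flat on opposite sides: blue on the far side at crop (197,140), black on the near side. Next I'll push from the +y side with two spread fingers.

Emit:
send_rows(rows=[[7, [0, 0, 0], 5.5], [7, [-3.4, -1.1, 0], 0], [7, [0, 0, 4], 0], [7, [0, 0, 4], 0], [7, [0, 0, 4], 0], [7, [0, 0, 2.5], 0], [7, [0, 0, 0], 0]])

```text
t: 18.4
tool_pos: [0.4721, -0.0714, 0.0341]
tool_rot: [-2.184, -2.25, 0.005]
contact_force: [0.5, -0.0, -0.7]
opening: 0.0702
grip_force: 0.0
```

Emit:
send_rows(rows=[[7, [-1.5, 0.05, 0], 0], [7, [-1.5, 0.05, 0], 0], [7, [-1.5, 0.05, 0], 0], [7, [-1.5, 0.05, 0], 0], [7, [-1.5, 0.05, 0], 0], [7, [-1.5, 0.05, 0], 0], [7, [-1.5, 0.05, 0], 0], [7, [-1.5, 0.05, 0], 0], [7, [-1.5, 0.05, 0], 0], [7, [0, 0, 0], 0]])

```text
t: 19.65
tool_pos: [0.4838, -0.208, 0.0375]
tool_rot: [2.186, 2.253, -0.001]
contact_force: [0.4, 0.3, -0.0]
opening: 0.0699
grip_force: 0.0
```

Run:
```python
from h import *
from station import ctrl
o=ctrl.get_obs();print(o["tool_pos"],o["contact_force"],o["opening"])
s=ctrl.get_image("scene"); d=ctrl.get_image("top")
for im in(s,d):
    W=cloud(im); P=sel(W,.39,.60,-.378,-.20,.05,.0635);print(P.min(0),P.max(0),rect(P))
cv2.imwrite("pics/c6.png",np.hstack([cv2.resize(d["frame"][160:300,230:420,::-1],(380,280)),cv2.resize(s["frame"][200:360,170:400,::-1],(402,280),interpolation=2)]))
```

```text
[ 0.48376014 -0.20798671  0.0375128 ] [ 0.38562208  0.27826425 -0.02725782] 0.06989820700177583
[ 0.41696486 -0.36911317  0.05005182] [ 0.5545778  -0.20119032  0.06349978] (array([ 0.4834, -0.2791]), array([0.1317, 0.1656]), 'long axis ang from -y (rad, +ccw)', 0.1321)
[ 0.4332733  -0.36573902  0.05339835] [ 0.56208608 -0.24290432  0.06338023] (array([ 0.496 , -0.3056]), array([0.1321, 0.1138]), 'long axis ang from -y (rad, +ccw)', -1.4466)
```

View pics/c6.png

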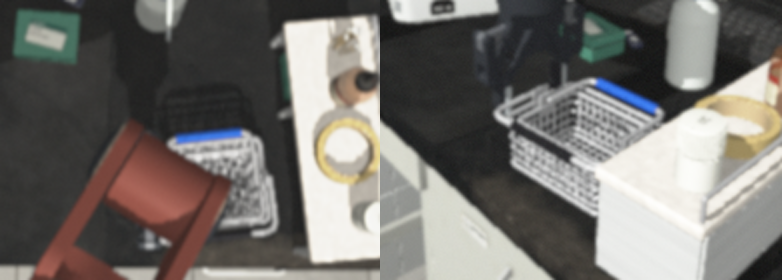

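The pair is lined up with the bay and both bars are still flat. I'll continue pushing.

Emit:
send_rows(rows=[[7, [-1.5, 0, 0], 0.5], [7, [-1.5, 0, 0], 0.5], [7, [-1.5, 0, 0], 0.5], [7, [-1.5, 0, 0], 0], [7, [-1.5, 0, 0], 0], [7, [-1.5, 0, 0], 0], [7, [-1.2, 0, 0], 0], [7, [-1, 0, 0], 0], [7, [-0.5, 0, 0], 0], [7, [0, 0, 0], 0]])

```text
t: 21.0
tool_pos: [0.485, -0.3218, 0.0372]
tool_rot: [-2.214, -2.227, -0.003]
contact_force: [-0.3, 4.9, 2.6]
opening: 0.0701
grip_force: 2.7
```

Emit:
send_rows(rows=[[7, [-0.4, 0, 0], 0], [7, [-0.4, 0, 0], 0], [7, [-0.3, 0, 0], 0], [7, [0, 0, 0], 0]])

```text
t: 21.5
tool_pos: [0.4851, -0.3322, 0.0372]
tool_rot: [-2.213, -2.227, -0.004]
contact_force: [1.7, 7.4, 3.9]
opening: 0.07
grip_force: 3.6
```

Run:
```python
from h import *
from station import ctrl
o=ctrl.get_obs();print(o["tool_pos"],o["contact_force"])
s=ctrl.get_image("scene"); d=ctrl.get_image("top")
for im in(s,d):
    W=cloud(im); P=sel(W,.39,.60,-.40,-.335,.05,.0755);print(len(P),P.min(0),P.max(0)); q=P[P[:,1]>P[:,1].max()-.012]; print(np.round(q[::max(1,len(q)//15)],3).tolist())
cv2.imwrite("pics/c7.png",np.hstack([cv2.resize(d["frame"][160:300,230:420,::-1],(380,280)),cv2.resize(s["frame"][200:360,170:400,::-1],(402,280),interpolation=2)]))
```

```text
[ 0.48505911 -0.33215393  0.03721464] [1.69986438 7.36397136 3.87245395]
557 [ 0.41526694 -0.39384596  0.05000795] [ 0.53740326 -0.33502893  0.07544542]
[[0.534, -0.339, 0.074], [0.521, -0.337, 0.07], [0.52, -0.338, 0.067], [0.519, -0.341, 0.065], [0.537, -0.345, 0.057], [0.521, -0.335, 0.054], [0.52, -0.344, 0.057], [0.511, -0.345, 0.057], [0.441, -0.338, 0.075], [0.445, -0.344, 0.074], [0.446, -0.343, 0.071], [0.443, -0.344, 0.071], [0.445, -0.34, 0.066], [0.446, -0.346, 0.067], [0.436, -0.34, 0.062], [0.441, -0.34, 0.052]]
63 [ 0.41883917 -0.39769552  0.05270632] [ 0.58951762 -0.35621467  0.07389119]
[[0.443, -0.364, 0.058], [0.441, -0.364, 0.058], [0.441, -0.366, 0.06], [0.438, -0.368, 0.055], [0.436, -0.356, 0.06], [0.436, -0.359, 0.057], [0.436, -0.362, 0.058], [0.436, -0.365, 0.056], [0.436, -0.367, 0.058], [0.433, -0.356, 0.059], [0.433, -0.359, 0.06], [0.433, -0.362, 0.057], [0.433, -0.364, 0.057], [0.433, -0.367, 0.057], [0.431, -0.362, 0.058], [0.424, -0.366, 0.062], [0.424, -0.367, 0.067], [0.421, -0.362, 0.069], [0.421, -0.365, 0.063], [0.421, -0.367, 0.065], [0.419, -0.361, 0.07], [0.419, -0.364, 0.067], [0.419, -0.367, 0.068]]
```

View pics/c7.png

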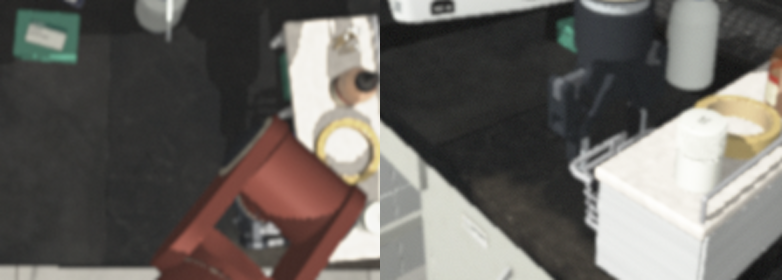

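The basket is in the bay, with only its near wall outside the board. I'll back off, then check.

Emit:
send_rows(rows=[[7, [1.5, 0, 0], 0], [7, [4, 0, 0], 0], [7, [5, 0, -2], 0], [7, [5, 0, -5], 0], [7, [5, 0, -5], 0], [7, [5, 0, -3], 0], [7, [0, 0, 0], 0]])

```text
t: 22.48
tool_pos: [0.485, -0.0882, 0.1789]
tool_rot: [2.205, 2.228, 0.005]
contact_force: [1.1, -0.4, -0.1]
opening: 0.0702
grip_force: 0.0
```

Run:
```python
from h import *
from station import ctrl
o=ctrl.get_obs();print(o["tool_pos"],o["contact_force"])
s=ctrl.get_image("scene"); d=ctrl.get_image("top")
for im in(s,d):
    W=cloud(im); 
    B=sel(W,.36,.75,-.52,-.36,.102,.111);print("board",rect(B))
    P=sel(W,.39,.58,-.41,-.335,.055,.0635); q=P[P[:,1]>-.37]; print(len(P),P.min(0),P.max(0),np.polyfit(q[:,0],q[:,1],1),np.polyval(np.polyfit(q[:,0],q[:,1],1),.492))
    P=sel(W,.39,.58,-.41,-.335,.063,.09); print("upper",P.min(0),P.max(0))
cv2.imwrite("pics/c8.png",np.hstack([cv2.resize(d["frame"][180:300,330:430,::-1],(300,360),interpolation=2),cv2.resize(s["frame"][200:360,190:400,::-1],(472,360),interpolation=2)]))
```

```text
[ 0.48498291 -0.08822409  0.17893254] [ 1.09995077 -0.43124918 -0.11320721]
board (array([ 0.5483, -0.4484]), array([0.2938, 0.1112]), 'long axis ang from -y (rad, +ccw)', -1.4804)
140 [ 0.41692722 -0.39251116  0.0550236 ] [ 0.53690518 -0.34287661  0.06345456] [ 0.10817742 -0.40239309] -0.3491697973863178
upper [ 0.40310626 -0.4097498   0.06332882] [ 0.49487566 -0.34178167  0.08386202]
board (array([ 0.5506, -0.446 ]), array([0.2944, 0.1116]), 'long axis ang from -y (rad, +ccw)', -1.4806)
263 [ 0.40374461 -0.40980999  0.05504271] [ 0.54963265 -0.34024723  0.06313443] [ 0.1049462  -0.40617237] -0.3545388368047895
upper [ 0.40482773 -0.4098971   0.06308478] [ 0.55710358 -0.33979348  0.08446182]
```

View pics/c8.png

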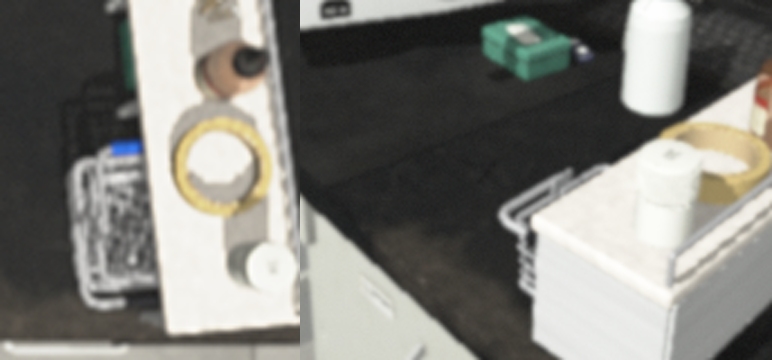

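The top crop shows the near rim about 45 mm in front of the board, with the blue bar flat on the far side. The slide box and bottle are still standing where they were. I'll hand the job in.

```bash
python3 -c "
from station import ctrl
print(ctrl.finish_job())"
```

```text
the job is handed in; nothing more can be done
None
```

The job is handed in, though no verdict came back: the small basket sits inside the large one with the handles flat on opposite sides, the pair is at the back of the wide bay (about 25 mm past the mouth, by camera), and the bottle and slide box look undisturbed.

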